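# Scan a sample tray, then show its ball to the inspection camera

## Robot

A 6-joint arm with a two-finger parallel gripper is mounted at the origin on the work surface. World frame = base frame: x ahead of the robot, y to its left, z up, the work surface at z = 0. Lengths are in m, angles in rad, forces in N, time in s.
With the tool pointing down it reaches from about 0.35 to 0.775 m from the base axis. Payload 5.5 kg.
Tool frame: the origin (TCP) lies on the centre line of the jaws, within the pads' length; the fingertips stand 17 mm ahead of it and the grasp point (between the pads) lies 2 mm behind it (tcp_to_tips is the distance from the TCP to the fingertips, in m); z points along the fingers, x is the direction in which the jaws open and shut, and the axes are right-handed (so a half turn about z gives the same grasp; the last joint's range is limited). The gripper opens to 85 mm and grips with 20 to 120 N. Pads are 22 mm wide; open, the fingers measure 114 mm over their backs; the gripper's body (76 mm by 85 mm) begins 54 mm behind the grasp point. The pads swing forward as they close: fully open they stand 13 mm farther back than shut.
Start: joints at [-1.281, 0.313, 0.046, 1.304, 0, 1.431], TCP at [0.24, -0.523, 0.248] pointing down, gripper open.
Joint ranges: [-2.76, 2.76], [-0.86, 1.69], [-1.03, 1.26], [-2.2, 2.34], [-1.47, 1.5], [-3.14, 3.14]. Speed limits (rad/s): [2.57, 2.57, 3.14, 3.14, 3.14, 3.14].

## Interface

Orientations are given as a rotation vector (axis times angle).
In Python, from bench import read_state, camera, camera_info, job_done, tcp_to_tips gives the robot as it stands.
- The arm moves only by the tool carry_out, never from a script. Its argument "steps" is a list of rows, each an object of numbers: "gripper": the closure in counts, from 0 (fully open) to 255 (shut); "x", "y", "z": the shift along the tool's x, y, z in mm; "rx", "ry", "rz": the turn, a rotation vector about the tool's x, y, z in rad. In form: [{"gripper": .., "x": .., "y": .., "z": .., "rx": .., "ry": .., "rz": ..}, ...]. A call has 1 to 12 rows; each row is the pose to reach, as a shift and turn from the pose commanded when the call began, along the tool's axes at that moment; what a row does not reach only later rows make up. A row lasts 1/10 s, in which the tool goes at most 50 mm and 8.59 degrees, less where a joint would pass 70% of its speed; a pose out of reach is approached as far as the arm can. A call with a gripper value outside its range is refused whole. The fingers move at their own pace and stop on an object; "grip_force" is the grip in N (left out, the last holds). Time passes only in rows, so rows that repeat a pose let the fingers close. It gives the time, the measured TCP pose, the force and the opening at its end, in the units of the state.
- read_state(): the state, without advancing time (a new reading comes with each control period).
- camera(name): name is "scene" or "top" or "wrist"; returns the picture (400x640x3 uint8, red, green, blue); there is no depth.
- camera_info(name): a dict with "fx", "fy", "cx", "cy" (pixels), "eye" and "rotation" of the camera in the world. Camera axes: x right, y down, z forward; pixel columns grow to the right and rows downward; lengths in m; the calibration is good to about 2 mm. A picture is of the moment at which its call begins: read the wrist's pose just before it. camera_info takes no time and is no camera call; for the wrist camera it gives the pose at the moment of the call.
- job_done(): hands the job in, once; it reports no verdict.
The state is a dict: "t": time; "qpos": joint angles; "joint_vel": joint speeds; "tau": joint torques, N m; "tool_pos": TCP position; "orientation": TCP orientation; "force": force on the tool from outside, world axes, zero at the start; "torque": the same for the moment, N m; "finger_gap": finger opening in m.
Only numpy, scipy, OpenCV 4.12 (cv2) and the standard library are available. Lean on these libraries where they do the work, as an engineer would, in place of code of your own. Each camera call takes 0.05 s, during which the arm holds its last target.

## Task

Pick up the hand scanner, point its window squarely at the barcode label on the sample tray from about 8 cm away and hold it steady there, off the desk, for about two seconds, then lay it back flat on the desk and let go. Then lift the tray by its upright handle, keeping it near level so that the loose steel ball stays in its pocket, and hold it level and still in the air with the ball straight in front of the inspection camera's lens, about 9 cm from it, the ball end of the tray towards the lens. Finish while still holding the tray there; do not shift the jar, the mug or the mouse.

Things in the scene. Friction and masses are not known exactly. Their poses are not given: they have to be found in the camera images.
- tray: Aluminium sample tray, about 0.32 kg: plate 130 (x) x 80 (y) x 10 mm. Origin: centre of its underside; z up. Blade handle upright at its centre, ball pocket near the +x end, upright label tab at the -x end (60 mm wide, 6 thick, top 60 mm up). Balances about the handle. Stands flat at the left or right, tab roughly towards the robot. Counts as tipped past 23 degrees of tilt.
- handle (a point): Grip point on the tray's blade handle, 60 mm above the tray's underside, on its vertical centre line. The blade is 30 mm long in tray x, 12 mm thick in y, its top 78 mm above the underside; grip it across y. Axes as the tray.
- label (a point): Centre of the barcode label (44 wide x 30 mm high, white with black bars) on the outer face of the tray's tab: at tray x -66, y 0, 42 mm above the underside. It faces along the tray's -x. Axes as the tray.
- pocket (a point): Centre of the ball when it sits in the middle of its round pocket (34 mm wide, 3.5 mm deep): tray x +42, y 0, 19 mm above the underside. Axes as the tray.
- ball_center (a point): Centre of the loose steel ball, 25 mm in diameter, 64 g. It can roll about 4 mm within its pocket.
- scanner: Grey plastic bar-shaped hand scanner lying on the desk, about 0.16 kg. Origin: centre of its underside; x along it to the window, z up. Handle part 34 mm wide (y), 32 mm high, from x -65 to +25; nose 48 mm wide, 36 mm high, from x +25 to +65, with a black mark on top and a dark window in its end face. Grip it across y near the origin.
- window (a point): Centre of the scanner's window: scanner x +65, y 0, 18 mm above its underside. Its beam leaves along the scanner's +x. It reads a label 45 to 130 mm ahead whose centre lies within 13 mm of the beam sideways and up or down, faced within 20 degrees of square. Axes as the scanner.
- camera: Inspection camera fixed to the desk on the other side than the tray: white head 56 mm wide on a steel column, black lens barrel 42 mm across. Looks level along its own -x, roughly to the robot. Origin: on the desk under the focus point. Lens face at x +90, head to x +190, top 195 mm above the desk; foot 110 x 90 mm, 12 mm high, from x +100 to +210.
- lens (a point): Centre of the camera's lens face, 170 mm above the desk. Axes as the camera.
- focus (a point): Where the ball's centre is to be held: 90 mm straight in front of the lens face (along camera -x), 170 mm above the desk; 25 mm off any way is still sharp. Axes as the camera.
- jar: Bystander: closed jar, 52 mm wide, 70 mm high, at the middle far side. Origin: centre of its underside.
- mug: Bystander: white mug, 80 mm wide, 90 mm high, at the far right. Origin: centre of its underside.
- mouse: Bystander: black computer mouse, 100 x 58 x 32 mm, at the left. Origin: centre of its underside.
Mind the look-alikes: they are no part of the job. Leave any purple look-alike of the scanner alone. What is shaped like the tray but blue or turquoise is not meant.

How it is judged:
On the way, in this order (a step that is already met when the one before it is completed fails the run):
1. the held scanner, off the desk, is aimed steadily at the label (contact force between the fingers and scanner above 0.5 N and height (world z) of scanner above 0.008 m and x of label in the frame of window between 0.045 and 0.13 m and y of label in the frame of window between -0.013 and 0.013 m and z of label in the frame of window between -0.013 and 0.013 m and angle between the x axis of scanner and the x axis of tray, either way round below 0.35 rad and x of window in the frame of tray below -0.1 m and linear speed of scanner below 0.03 m/s and angular speed of scanner below 0.25 rad/s), for 1 s.
2. the scanner lies flat on the desk again, let go (height (world z) of scanner below 0.006 m and angle between scanner's own z axis and vertical below 0.1 rad and contact force between the fingers and scanner below 0.1 N and linear speed of scanner below 0.02 m/s), for 0.2 s.
3. the tray is lifted clear of the desk in the gripper (height (world z) of tray above 0.05 m and contact force between the fingers and tray above 0.5 N), for 0.2 s.
At the end, for the whole second after the job is handed in: The gripper holds the tray by its handle (within 40 mm of its grip point), clear of camera and scanner, still, level within 7 degrees, ball in its pocket, within 25 mm of the focus point, ball end to the lens within 23 degrees; the scanner lies flat on the desk, let go (all of step 2 and distance between ball_center and focus below 0.025 m and distance between ball_center and pocket below 0.012 m and angle between tray's own z axis and vertical below 0.12 rad and height (world z) of tray above 0.11 m and angle between the x axis of tray and the x axis of camera, either way round below 0.4 rad and x of handle in the frame of camera below -0.01 m and contact force between the fingers and tray above 0.5 N and distance between the grasp point and handle below 0.04 m and contact force between tray and camera below 0.1 N and contact force between tray and scanner below 0.1 N and linear speed of tray below 0.02 m/s and angular speed of tray below 0.2 rad/s); the arm keeps its last pose, push and grip.
It fails at once if the tray is tipped past about 23 degrees (angle between tray's own z axis and vertical above 0.4 rad).
It fails at once if the ball leaves its pocket (distance between ball_center and pocket above 0.016 m).
It fails at once if a bystander is shifted by more than 30 mm (distance of any of jar, mug, mouse from where it was at the start of the episode above 0.03 m).
It also fails if it takes over 70 s, if anything falls off the work surface, if the arm or the gripper's body presses on something with over 40 N, if the wrist force passes 120 N, or if a joint passes its speed limit or range.

## Working session

There is one attempt and no reset: what is moved stays moved. The work goes in short steps, Python scripts to look and compute and a tool call to move; the robot and the scene stay as the last step left them, time stands still between calls to the robot, and variables do not carry over. Pictures are saved under pics/ and viewed, and the job is handed in when it is done.

Besides the shell and the picture viewer there is one more tool, called after ">>>" as name([rows], argument=value, ...), one row to a line, values as JSON. carry_out: Moves the arm, as the interface text tells. Its arguments: {"type":"object","properties":{"steps":{"type":"array"},"grip_force":{"type":"number"}},"required":["steps"]}

```bash
ls; mkdir -p pics
python3 - <<'E'
from bench import *
import cv2
print(read_state(), tcp_to_tips)
for n in ["scene","top","wrist"]:
    print(n,camera_info(n)); cv2.imwrite(f"pics/{n}0.png",camera(n)[:,:,::-1])
E
```

```text
pics
{'t': 0.0, 'qpos': array([-1.28058593e+00,  3.14046711e-01,  4.49851792e-02,  1.30359926e+00,
       -3.33292847e-05,  1.43122904e+00]), 'joint_vel': array([ 0.00204296,  0.00234598,  0.00057486, -0.0005882 ,  0.0010884 ,
       -0.00176822]), 'tau': array([-1.07031294e-03, -4.80622101e+01,  2.98534763e+01,  1.94330671e-02,
       -2.54894712e-04, -3.17886688e-06]), 'tool_pos': array([ 0.23944615, -0.52224649,  0.24738503]), 'orientation': array([-2.64304380e+00,  1.69600773e+00,  2.25414167e-03]), 'force': array([0.06229064, 0.42344606, 0.6964519 ]), 'torque': array([-0.00075224,  0.03463015, -0.02381716]), 'finger_gap': 0.08527732918182371} 0.017
scene {'fx': 438.68517340539324, 'fy': 438.68517340539324, 'cx': 322.4003088175777, 'cy': 199.91327213214052, 'eye': array([ 1.24513169, -0.09716153,  1.14338416]), 'rotation': array([-2.02048996, -1.71035528,  0.54018846])}
top {'fx': 402.40308075486064, 'fy': 402.40308075486064, 'cx': 316.40366100174873, 'cy': 198.65100284191197, 'eye': array([0.4386649 , 0.00972628, 1.47682796]), 'rotation': array([-2.17759563,  2.17029641, -0.13663944])}
wrist {'fx': 289.3057946677097, 'fy': 289.3057946677097, 'cx': 322.9285337946791, 'cy': 199.2277866053393, 'eye': array([ 0.31227267, -0.490457  ,  0.37317431]), 'rotation': array([ 2.41373509, -1.54798101, -0.24585445])}
```

View pics/scene0.png

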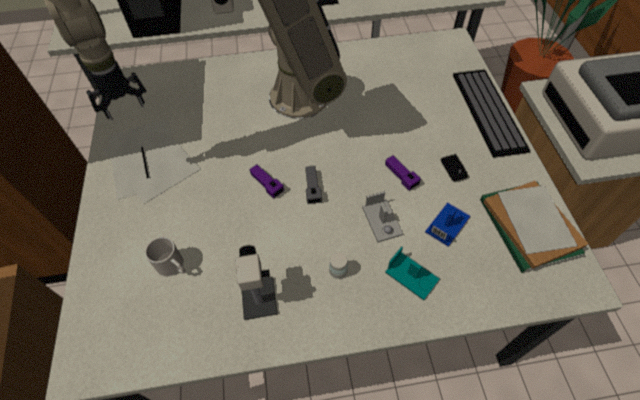

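View pics/top0.png

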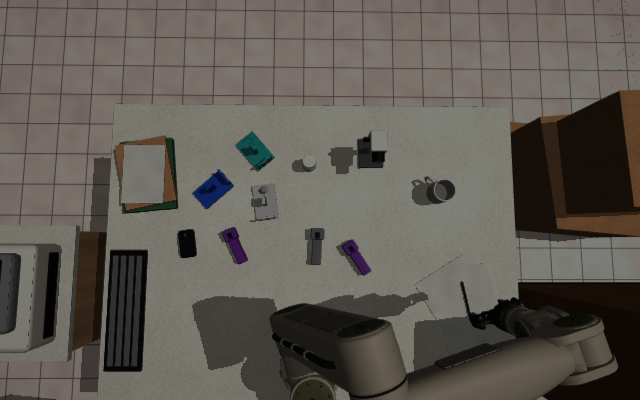

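View pics/wrist0.png

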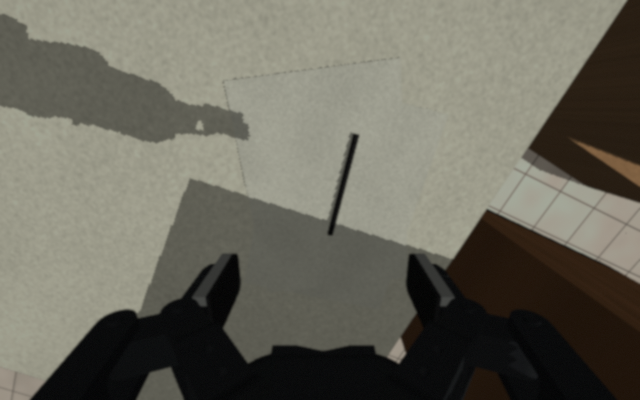

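Top view: the silver tray is at about (263,203), the grey scanner at (315,246), the camera at (372,150), the jar at (308,163), the mug at (440,190) and the mouse at (187,243). The purple, blue and turquoise pieces are decoys.

```bash
cat > h.py <<'E'
import numpy as np, cv2
from bench import *
from scipy.spatial.transform import Rotation as R
def cam(n): 
    c=camera_info(n); return c
def ray(c,u,v):
    d=R.from_rotvec(c['rotation']).as_matrix()@np.array([(u-c['cx'])/c['fx'],(v-c['cy'])/c['fy'],1]); return c['eye'],d
def onz(c,u,v,z):
    e,d=ray(c,u,v); return e+d*(z-e[2])/d[2]
def proj(c,p):
    q=R.from_rotvec(c['rotation']).as_matrix().T@(np.array(p)-c['eye']); return c['cx']+c['fx']*q[0]/q[2], c['cy']+c['fy']*q[1]/q[2]
def crop(img,x0,y0,x1,y1,s,name):
    cv2.imwrite(name,cv2.resize(img[y0:y1,x0:x1,::-1],None,fx=s,fy=s,interpolation=cv2.INTER_CUBIC))
E
python3 - <<'E'
from h import *
t=cam('top');s=cam('scene')
for n,u,v,z in [('tray',263,203,.01),('scan',315,246,.03),('cam',378,140,.195),('foot',370,155,.012),('jar',309,162,.07),('mug',440,189,.09),('mouse',187,243,.03)]: print(n,onz(t,u,v,z).round(3))
for n,u,v,z in [('tray',383,222,.01),('scan',313,184,.03)]: print(n,onz(s,u,v,z).round(3))
T=cv2.imread('pics/top0.png')[:,:,::-1];S=cv2.imread('pics/scene0.png')[:,:,::-1]
crop(T,230,120,400,280,4.5,'pics/topc.png');crop(S,230,140,420,325,4,'pics/scenec.png')
E
```

```text
tray [0.581 0.179 0.01 ]
scan [ 0.426 -0.011  0.03 ]
cam [ 0.771 -0.213  0.195]
foot [ 0.762 -0.214  0.012]
jar [0.722 0.012 0.07 ]
mug [ 0.625 -0.446  0.09 ]
mouse [0.435 0.444 0.03 ]
tray [0.597 0.175 0.01 ]
scan [ 0.436 -0.013  0.03 ]
```

View pics/topc.png

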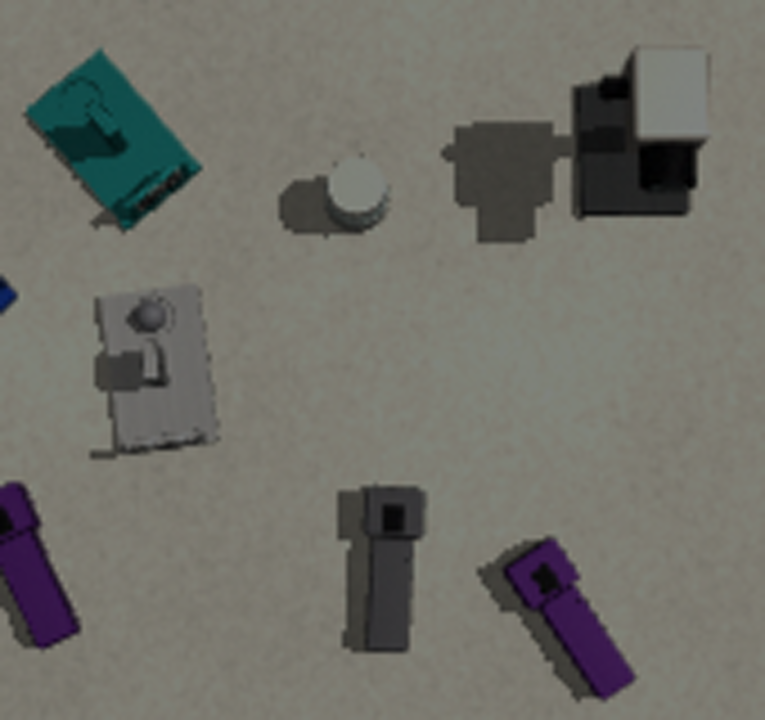

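View pics/scenec.png

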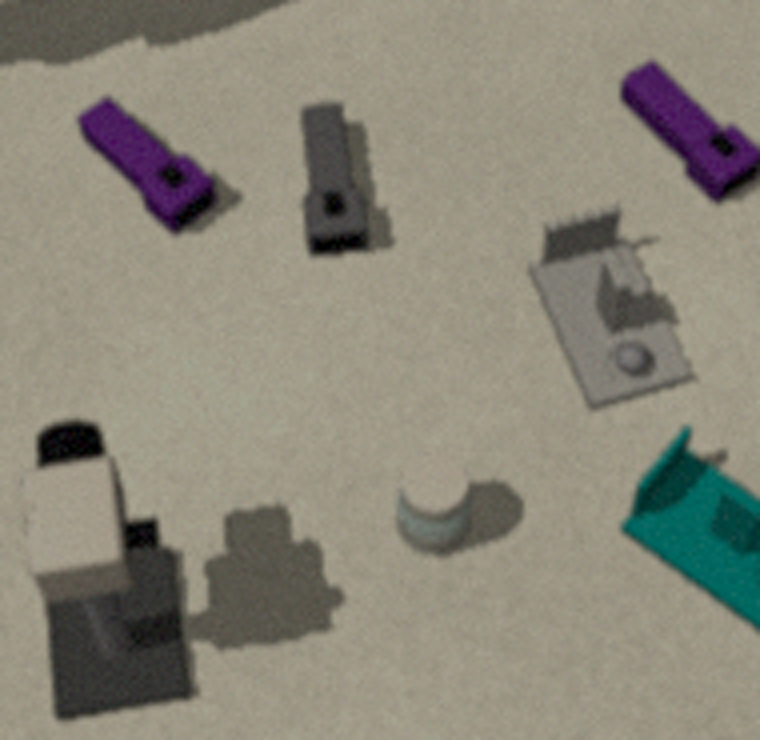

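```bash
cat >> h.py <<'E'
def go(p,yaw,ref=None):
    """tool-down target: tool x along yaw; returns shift mm & rotvec in the current tool axes"""
    s=read_state(); Rc=R.from_rotvec(s['orientation']).as_matrix()
    x=np.array([np.cos(yaw),np.sin(yaw),0]); z=np.array([0,0,-1.]); y=np.cross(z,x)
    Rt=np.stack([x,y,z],1)
    sh=Rc.T@(np.array(p)-s['tool_pos'])*1000
    rv=R.from_matrix(Rc.T@Rt).as_rotvec()
    print('t',round(s['t'],2),'shift',sh.round(1),'rot',rv.round(3),'rows>=',max(np.linalg.norm(sh)/50,np.linalg.norm(rv)/.15).round(1))
E
python3 - <<'E'
from h import *
s=read_state(); M=R.from_rotvec(s['orientation']).as_matrix(); print(M.round(3), s['qpos'][5])
c=cam('wrist'); print('cam in tool',M.T@(c['eye']-s['tool_pos'])); print((M.T@R.from_rotvec(c['rotation']).as_matrix()).round(3))
for yaw in (np.pi/2,-np.pi/2): go([.40,.06,.30],yaw)
E
```

```text
[[ 0.417 -0.909 -0.   ]
 [-0.909 -0.417  0.001]
 [-0.001 -0.    -1.   ]] 1.4311506513814105
cam in tool [ 0.00119876 -0.07949648 -0.12564959]
[[ 1.     0.     0.001]
 [-0.     0.951  0.309]
 [-0.001 -0.309  0.951]]
t 0.15 shift [-462.6 -388.6  -51.7] rot [-2.000e-03  0.000e+00 -2.712e+00] rows>= 18.1
t 0.15 shift [-462.6 -388.6  -51.7] rot [0.    0.001 0.43 ] rows>= 12.1
```

Run:
```python
from h import *
go([.46,.06,.32],-np.pi/2)
```

```text
t 0.15 shift [-437.6 -443.2  -71.7] rot [0.    0.001 0.43 ] rows>= 12.5
```

>>> carry_out([
  {"gripper": 0,"x": -438,"y": -443,"z": -72,"rz": 0.43},
  {"gripper": 0,"x": -438,"y": -443,"z": -72,"rz": 0.43},
  {"gripper": 0,"x": -438,"y": -443,"z": -72,"rz": 0.43},
  {"gripper": 0,"x": -438,"y": -443,"z": -72,"rz": 0.43},
  {"gripper": 0,"x": -438,"y": -443,"z": -72,"rz": 0.43},
  {"gripper": 0,"x": -438,"y": -443,"z": -72,"rz": 0.43},
  {"gripper": 0,"x": -438,"y": -443,"z": -72,"rz": 0.43},
  {"gripper": 0,"x": -438,"y": -443,"z": -72,"rz": 0.43},
  {"gripper": 0,"x": -438,"y": -443,"z": -72,"rz": 0.43},
  {"gripper": 0,"x": -438,"y": -443,"z": -72,"rz": 0.43},
  {"gripper": 0,"x": -438,"y": -443,"z": -72,"rz": 0.43},
  {"gripper": 0,"x": -438,"y": -443,"z": -72,"rz": 0.43},
])

```text
$.steps[0]: bad value
```

>>> carry_out([
  {"x": 0},
  {"x": 0},
  {"x": 0},
  {"x": 0},
])

```text
$.steps[0]: bad value
```

Run:
```python
from h import *
go([.46,.06,.32],-np.pi/2)
c=cam('wrist'); im=camera('wrist'); cv2.imwrite('pics/w1.png',im[:,:,::-1])
np.save('w1.npy',c,allow_pickle=True)
```

```text
t 0.15 shift [-437.6 -443.2  -71.7] rot [0.    0.001 0.43 ] rows>= 12.5
```

View pics/w1.png

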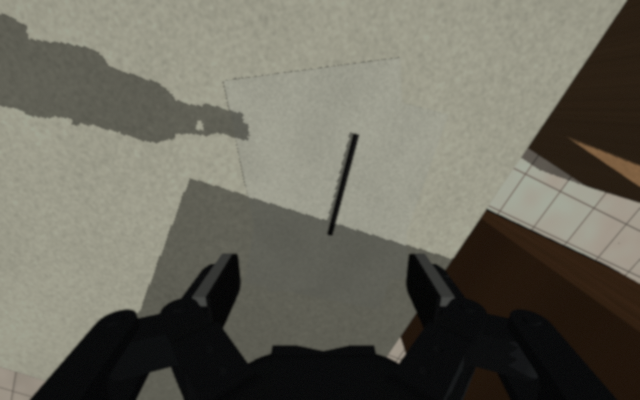

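The moves were refused, so the picture is unchanged. Each row needs all seven keys.

>>> carry_out([
  {"gripper": 0,"x": -438,"y": -443,"z": -72,"rx": 0,"ry": 0,"rz": 0.43},
  {"gripper": 0,"x": -438,"y": -443,"z": -72,"rx": 0,"ry": 0,"rz": 0.43},
  {"gripper": 0,"x": -438,"y": -443,"z": -72,"rx": 0,"ry": 0,"rz": 0.43},
  {"gripper": 0,"x": -438,"y": -443,"z": -72,"rx": 0,"ry": 0,"rz": 0.43},
  {"gripper": 0,"x": -438,"y": -443,"z": -72,"rx": 0,"ry": 0,"rz": 0.43},
  {"gripper": 0,"x": -438,"y": -443,"z": -72,"rx": 0,"ry": 0,"rz": 0.43},
  {"gripper": 0,"x": -438,"y": -443,"z": -72,"rx": 0,"ry": 0,"rz": 0.43},
  {"gripper": 0,"x": -438,"y": -443,"z": -72,"rx": 0,"ry": 0,"rz": 0.43},
  {"gripper": 0,"x": -438,"y": -443,"z": -72,"rx": 0,"ry": 0,"rz": 0.43},
  {"gripper": 0,"x": -438,"y": -443,"z": -72,"rx": 0,"ry": 0,"rz": 0.43},
  {"gripper": 0,"x": -438,"y": -443,"z": -72,"rx": 0,"ry": 0,"rz": 0.43},
  {"gripper": 0,"x": -438,"y": -443,"z": -72,"rx": 0,"ry": 0,"rz": 0.43},
])

```text
t: 1.4
tool_pos: [0.4505, 0.037, 0.3175]
orientation: [-2.221, 2.221, -0.001]
force: [0.3, -0.0, 0.1]
finger_gap: 0.0855
```

>>> carry_out([
  {"gripper": 0,"x": 0,"y": 0,"z": 0,"rx": 0,"ry": 0,"rz": 0},
  {"gripper": 0,"x": 0,"y": 0,"z": 0,"rx": 0,"ry": 0,"rz": 0},
  {"gripper": 0,"x": 0,"y": 0,"z": 0,"rx": 0,"ry": 0,"rz": 0},
])

```text
t: 1.7
tool_pos: [0.4499, 0.0343, 0.3169]
orientation: [2.22, -2.222, -0.0]
force: [-0.1, 0.6, -0.1]
finger_gap: 0.0852
```

Run:
```python
from h import *
go([.46,.06,.32],-np.pi/2)
c=cam('wrist'); im=camera('wrist'); cv2.imwrite('pics/w2.png',im[:,:,::-1])
np.save('w2.npy',c,allow_pickle=True)
```

```text
t 1.7 shift [-25.7 -10.1  -3.2] rot [ 0.001 -0.    -0.001] rows>= 0.6
```

View pics/w2.png

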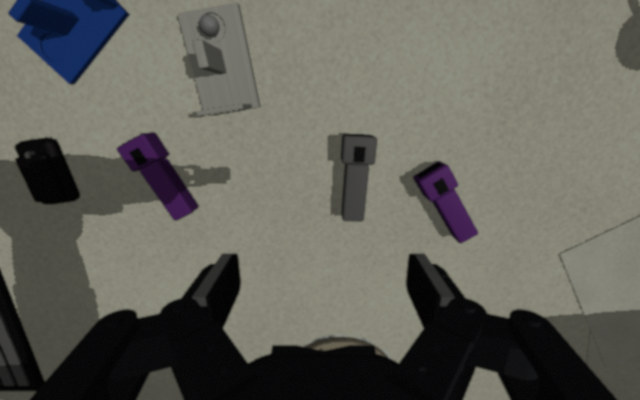

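The wrist view shows the grey scanner at about (356,177), window end up, and the tray fully in view at about (218,60) with its tab at the bottom edge, about (225,112). Next I enlarge both.

Run:
```python
from h import *
W=cv2.imread('pics/w2.png')[:,:,::-1]
a=cv2.resize(W[0:125,165:275],None,fx=4.7,fy=4.7,interpolation=cv2.INTER_CUBIC)
crop(W,165,0,275,125,4.7,'pics/w2t.png'); crop(W,310,120,400,235,5,'pics/w2s.png')
```

```text
(no output)
```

View pics/w2t.png

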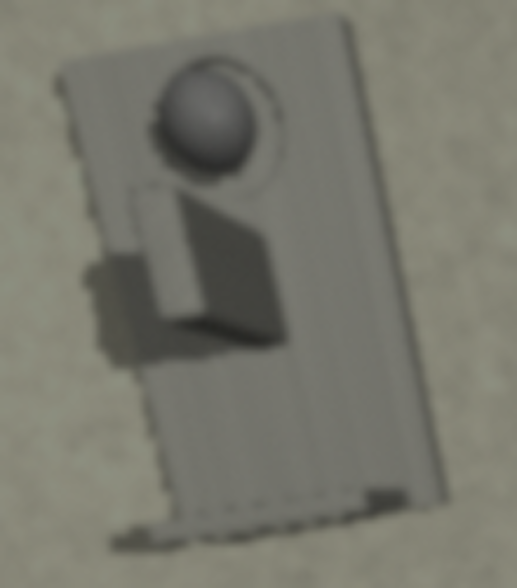

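View pics/w2s.png

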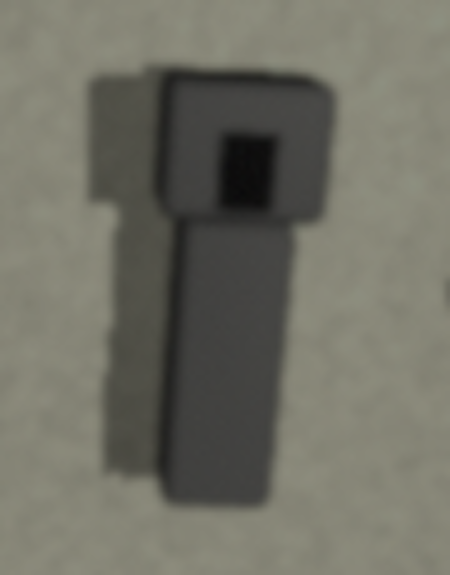

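Run:
```python
from h import *
c=np.load('w2.npy',allow_pickle=True).item()
f=lambda u,v,z,x0,y0,s: onz(c,(u+.5)/s-.5+x0,(v+.5)/s-.5+y0,z)
S=lambda u,v,z: f(u,v,z,310,120,5); T=lambda u,v,z: f(u,v,z,165,0,4.7)
b=[S(168,505,.032),S(267,505,.032)];fr=[S(188,225,.032),S(294,225,.032)];n=[S(168,85,.036),S(333,88,.036)]
B=np.mean(b,0);F=np.mean(fr,0);N=np.mean(n,0)
for P in b+fr+n: print(P.round(4))
d=N-B; print('len',np.linalg.norm(d[:2]),'w',np.linalg.norm(b[1]-b[0]),np.linalg.norm(n[1]-n[0]),'yaw',np.arctan2(d[1],d[0]),'yawsides',[np.arctan2(*(fr[i]-b[i])[1::-1]) for i in(0,1)],'origin',(B+N)/2)
print('tray')
q=[T(62,72,.01),T(347,18,.01),T(443,500,.01),T(175,516,.01)]
for P in q: print(P.round(4))
L=lambda i,j: np.linalg.norm(q[i]-q[j])
print('sides',L(0,1),L(1,2),L(2,3),L(3,0),'yaw long',np.arctan2(*(q[1]-q[2])[1::-1]),'yaw short',np.arctan2(*(q[0]-q[1])[1::-1])-np.pi/2,np.arctan2(*(q[0]-q[3])[1::-1]),'c',np.mean(q,0))
h=[T(130,188,.078),T(182,190,.078),T(205,315,.078),T(155,320,.078)]
print('handle',np.mean(h,0),'ball',T(207,118,.019))
```

```text
[0.362  0.0018 0.032 ]
[ 0.3619 -0.0284  0.032 ]
[ 0.4486 -0.0021  0.032 ]
[ 0.4486 -0.0325  0.032 ]
[0.4885 0.0048 0.036 ]
[ 0.4877 -0.0408  0.036 ]
len 0.12625699106516608 w 0.030276394737587534 0.04561203749475842 yaw -0.03717240184364535 yawsides [np.float64(-0.04492542868795535), np.float64(-0.04694166868346324)] origin [ 0.42502827 -0.01564771  0.034     ]
tray
[0.6415 0.2216 0.01  ]
[0.6544 0.1415 0.01  ]
[0.5287 0.1239 0.01  ]
[0.5241 0.2055 0.01  ]
sides 0.08108818022124464 0.12694074021708723 0.08179951569718052 0.11851063612665322 yaw long 0.13941074942476325 yaw short 0.15954168677632952 0.1356579596446223 c [0.58719689 0.1731248  0.01      ]
handle [0.58558957 0.17223824 0.078     ] ball [0.62824943 0.17969725 0.019     ]
```

Run:
```python
from h import *
go([.425,-.0155,.12],-np.pi/2-.042)
```

```text
t 1.75 shift [ 49.3  24.6 196.9] rot [ 0.001 -0.     0.04 ] rows>= 4.1
```

>>> carry_out([
  {"gripper": 0,"x": 12,"y": 6,"z": 49,"rx": 0,"ry": 0,"rz": 0.02},
  {"gripper": 0,"x": 25,"y": 12,"z": 95,"rx": 0,"ry": 0,"rz": 0.04},
  {"gripper": 0,"x": 40,"y": 20,"z": 140,"rx": 0,"ry": 0,"rz": 0.04},
  {"gripper": 0,"x": 49,"y": 25,"z": 180,"rx": 0,"ry": 0,"rz": 0.04},
  {"gripper": 0,"x": 49,"y": 25,"z": 197,"rx": 0,"ry": 0,"rz": 0.04},
  {"gripper": 0,"x": 49,"y": 25,"z": 197,"rx": 0,"ry": 0,"rz": 0.04},
  {"gripper": 0,"x": 49,"y": 25,"z": 197,"rx": 0,"ry": 0,"rz": 0.04},
], grip_force=45)

```text
t: 2.45
tool_pos: [0.4253, -0.0154, 0.1207]
orientation: [2.173, -2.269, 0.0]
force: [0.6, -0.8, 0.4]
finger_gap: 0.0857
```

Run:
```python
from h import *
c=cam('wrist'); im=camera('wrist'); cv2.imwrite('pics/w3.png',im[:,:,::-1])
np.save('w3.npy',c,allow_pickle=True)
go([.425,-.0155,.024],-np.pi/2-.042)
```

```text
t 2.5 shift [ 0.3  1.2 97.3] rot [-0.002 -0.    -0.   ] rows>= 1.9
```

View pics/w3.png

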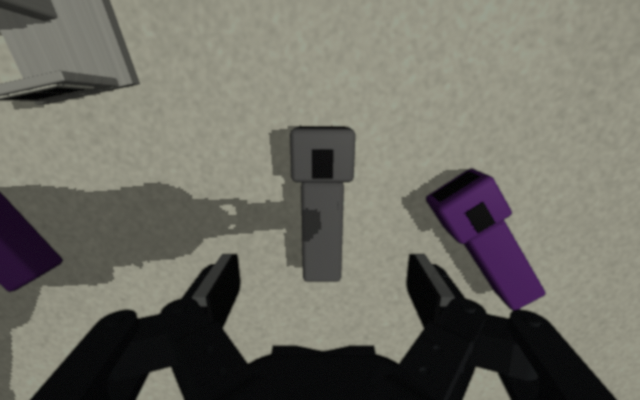

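The grey scanner lies along the image centre column (about 322), midway between the jaws. The purple one on the right is clear of the fingers. Descend and grip.

>>> carry_out([
  {"gripper": 0,"x": 0,"y": 1,"z": 45,"rx": 0,"ry": 0,"rz": 0},
  {"gripper": 0,"x": 0,"y": 1,"z": 80,"rx": 0,"ry": 0,"rz": 0},
  {"gripper": 0,"x": 0,"y": 1,"z": 97,"rx": 0,"ry": 0,"rz": 0},
  {"gripper": 0,"x": 0,"y": 1,"z": 97,"rx": 0,"ry": 0,"rz": 0},
  {"gripper": 255,"x": 0,"y": 1,"z": 97,"rx": 0,"ry": 0,"rz": 0},
  {"gripper": 255,"x": 0,"y": 1,"z": 97,"rx": 0,"ry": 0,"rz": 0},
  {"gripper": 255,"x": 0,"y": 1,"z": 97,"rx": 0,"ry": 0,"rz": 0},
  {"gripper": 255,"x": 0,"y": 1,"z": 97,"rx": 0,"ry": 0,"rz": 0},
  {"gripper": 255,"x": 0,"y": 1,"z": 97,"rx": 0,"ry": 0,"rz": 0},
  {"gripper": 255,"x": 0,"y": 1,"z": 97,"rx": 0,"ry": 0,"rz": 0},
  {"gripper": 255,"x": 0,"y": 1,"z": 97,"rx": 0,"ry": 0,"rz": 0},
], grip_force=45)

```text
t: 3.6
tool_pos: [0.4256, -0.0145, 0.0246]
orientation: [-2.175, 2.265, -0.004]
force: [-1.0, -0.4, 6.9]
finger_gap: 0.0335
```

Run:
```python
from h import *
s=read_state();print(s['tool_pos'],s['finger_gap'],s['force'])
# scanner origin at tool xy when gripped; lift 24 mm + grip z
z=s['tool_pos'][2]
go([.376,.1416,z+.025],-np.pi/2+.145)
```

```text
[ 0.4256039  -0.01450038  0.02457586] 0.03351580213520497 [-1.02291054 -0.44542267  6.9461121 ]
t 3.6 shift [-154.    55.8  -25.3] rot [-0.003 -0.001 -0.185] rows>= 3.3
```

Run:
```python
from h import *
c=np.load('w2.npy',allow_pickle=True).item()
for p in [(120,152),(155,133),(168,150),(197,208),(177,220)]: print(onz(c,*p,.036).round(3))
s=read_state();x=R.from_rotvec([0,0,.145]).as_matrix()
for a,b in [(0,.057),(.011,.057),(-.02,.057),(.065,.024),(-.065,.017)]: print(a,b,(np.array([.376,.1416,0])+x@[a,b,0]).round(3))
```

```text
[0.467 0.317 0.036]
[0.494 0.264 0.036]
[0.47  0.25  0.036]
[0.384 0.221 0.036]
[0.365 0.253 0.036]
0 0.057 [0.368 0.198 0.   ]
0.011 0.057 [0.379 0.2   0.   ]
-0.02 0.057 [0.348 0.195 0.   ]
0.065 0.024 [0.437 0.175 0.   ]
-0.065 0.017 [0.309 0.149 0.   ]
```

>>> carry_out([
  {"gripper": 255,"x": 0,"y": 0,"z": -25,"rx": 0,"ry": 0,"rz": 0},
  {"gripper": 255,"x": -20,"y": 8,"z": -45,"rx": 0,"ry": 0,"rz": -0.03},
  {"gripper": 255,"x": -45,"y": 17,"z": -45,"rx": 0,"ry": 0,"rz": -0.06},
  {"gripper": 255,"x": -75,"y": 28,"z": -45,"rx": 0,"ry": 0,"rz": -0.1},
  {"gripper": 255,"x": -105,"y": 39,"z": -40,"rx": 0,"ry": 0,"rz": -0.14},
  {"gripper": 255,"x": -130,"y": 48,"z": -32,"rx": 0,"ry": 0,"rz": -0.17},
  {"gripper": 255,"x": -147,"y": 54,"z": -27,"rx": 0,"ry": 0,"rz": -0.185},
  {"gripper": 255,"x": -154,"y": 56,"z": -25,"rx": 0,"ry": 0,"rz": -0.185},
  {"gripper": 255,"x": -154,"y": 56,"z": -25,"rx": 0,"ry": 0,"rz": -0.185},
  {"gripper": 255,"x": -154,"y": 56,"z": -25,"rx": 0,"ry": 0,"rz": -0.185},
])

```text
t: 4.6
tool_pos: [0.3757, 0.1374, 0.0485]
orientation: [-2.378, 2.049, 0.003]
force: [0.9, 0.2, -1.6]
finger_gap: 0.0331
```

Run:
```python
from h import *
s=read_state();print(s['tool_pos'],s['finger_gap'],s['force'])
go([.376,.1416,.0496],-np.pi/2+.145)
c=cam('wrist'); im=camera('wrist'); cv2.imwrite('pics/w4.png',im[:,:,::-1])
np.save('w4.npy',c,allow_pickle=True)
S=camera('scene'); crop(S,270,110,470,260,4,'pics/s4.png')
```

```text
[0.37565926 0.13741446 0.04847457] 0.033070513374422524 [ 0.94228906  0.17669882 -1.61709133]
t 4.6 shift [-4.1 -1.  -1.1] rot [-0.001  0.003  0.003] rows>= 0.1
```

View pics/w4.png

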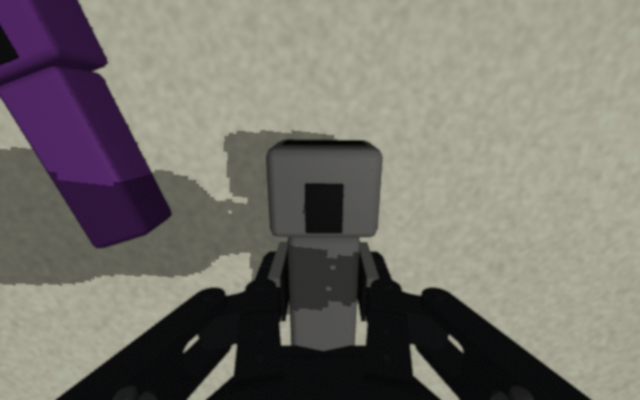

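View pics/s4.png

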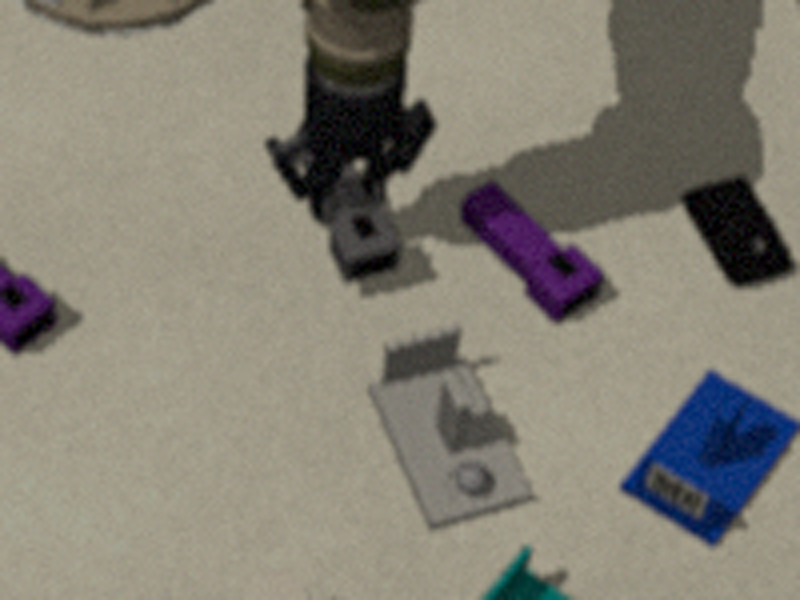

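Run:
```python
from h import *
c=np.load('w4.npy',allow_pickle=True).item(); z=.0365+.024
a=onz(c,270,152,z);b=onz(c,380,151,z);m=onz(c,272,236,z);n=onz(c,377,236,z)
print(a,b,np.linalg.norm(a-b),'mid',(a+b)/2, 'yaw',[np.arctan2(*(p-q)[1::-1]) for p,q in((a,m),(b,n))],np.arctan2(*(a-b)[1::-1])-np.pi/2)
s=cam('scene'); f=lambda u,v,z: onz(s,u/4+270,v/4+110,z)
p,q=f(387,352,.06),f(460,328,.06);print('tab top',p,q,np.linalg.norm(p-q),(p+q)/2,np.arctan2(*(q-p)[1::-1])-np.pi/2)
u,v=f(331,232,z),f(342,277,.0255); print('nose scene',f(342,254,z),f(397,240,z), (f(342,254,z)+f(397,240,z))/2)
```

```text
[0.43444032 0.16594087 0.0605    ] [0.441233  0.1233424 0.0605   ] 0.04313664756431852 mid [0.43783666 0.14464163 0.0605    ] yaw [np.float64(0.11622652254834545), np.float64(0.17413904995165796)] 0.1581271060972047
tab top [0.53616325 0.13543216 0.06      ] [0.52417069 0.19416939 0.06      ] 0.059949016801220716 [0.53016697 0.16480077 0.06      ] 0.20140487290620213
nose scene [0.4406935  0.12088456 0.0605    ] [0.4346156  0.16581117 0.0605    ] [0.43765455 0.14334787 0.0605    ]
```

Two views put the window about 6 mm short of the label's line in world y. I correct that and hold.

>>> carry_out([
  {"gripper": 255,"x": -3,"y": 0,"z": -1,"rx": 0,"ry": 0,"rz": 0},
  {"gripper": 255,"x": -6,"y": 0,"z": -1,"rx": 0,"ry": 0,"rz": 0},
  {"gripper": 255,"x": -6,"y": 0,"z": -1,"rx": 0,"ry": 0,"rz": 0},
  {"gripper": 255,"x": -6,"y": 0,"z": -1,"rx": 0,"ry": 0,"rz": 0},
  {"gripper": 255,"x": -6,"y": 0,"z": -1,"rx": 0,"ry": 0,"rz": 0},
  {"gripper": 255,"x": -6,"y": 0,"z": -1,"rx": 0,"ry": 0,"rz": 0},
])

```text
t: 5.3
tool_pos: [0.3748, 0.1402, 0.0492]
orientation: [-2.382, 2.042, 0.007]
force: [0.6, 0.2, -0.9]
finger_gap: 0.0331
```

Run:
```python
from h import *
s=read_state();print(s['t'],s['tool_pos'],s['finger_gap'],np.abs(s['joint_vel']).max())
c=cam('wrist'); im=camera('wrist'); cv2.imwrite('pics/w5.png',im[:,:,::-1])
g=np.hstack([camera('scene')[130:250,290:430],camera('top')[160:280,230:370]])
crop(g,0,0,280,120,2.8,'pics/g5.png')
```

```text
5.3 [0.37475074 0.14017965 0.04915908] 0.03314563118106838 0.0021240556815173665
```

View pics/g5.png

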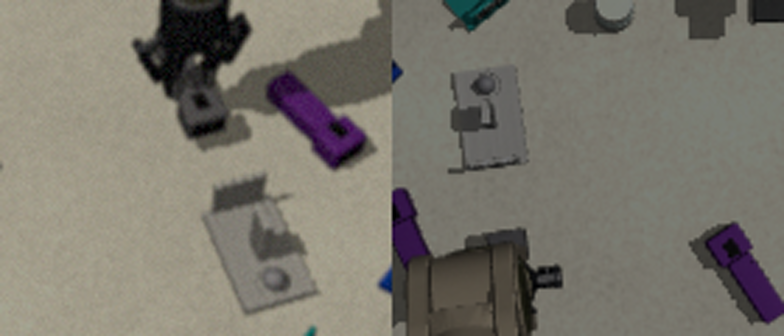

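The scanner points at the tray tab in both views. One last 3 mm trim, then hold for over two seconds.

>>> carry_out([
  {"gripper": 255,"x": -3,"y": 0,"z": 0,"rx": 0,"ry": 0,"rz": 0},
  {"gripper": 255,"x": -3,"y": 0,"z": 0,"rx": 0,"ry": 0,"rz": 0},
  {"gripper": 255,"x": -3,"y": 0,"z": 0,"rx": 0,"ry": 0,"rz": 0},
  {"gripper": 255,"x": -3,"y": 0,"z": 0,"rx": 0,"ry": 0,"rz": 0},
  {"gripper": 255,"x": -3,"y": 0,"z": 0,"rx": 0,"ry": 0,"rz": 0},
  {"gripper": 255,"x": -3,"y": 0,"z": 0,"rx": 0,"ry": 0,"rz": 0},
  {"gripper": 255,"x": -3,"y": 0,"z": 0,"rx": 0,"ry": 0,"rz": 0},
  {"gripper": 255,"x": -3,"y": 0,"z": 0,"rx": 0,"ry": 0,"rz": 0},
  {"gripper": 255,"x": -3,"y": 0,"z": 0,"rx": 0,"ry": 0,"rz": 0},
  {"gripper": 255,"x": -3,"y": 0,"z": 0,"rx": 0,"ry": 0,"rz": 0},
  {"gripper": 255,"x": -3,"y": 0,"z": 0,"rx": 0,"ry": 0,"rz": 0},
  {"gripper": 255,"x": -3,"y": 0,"z": 0,"rx": 0,"ry": 0,"rz": 0},
])

```text
t: 6.65
tool_pos: [0.3746, 0.1413, 0.0492]
orientation: [-2.383, 2.039, 0.009]
force: [0.1, 0.0, -1.5]
finger_gap: 0.0332
```

>>> carry_out([
  {"gripper": 255,"x": 0,"y": 0,"z": 0,"rx": 0,"ry": 0,"rz": 0},
  {"gripper": 255,"x": 0,"y": 0,"z": 0,"rx": 0,"ry": 0,"rz": 0},
  {"gripper": 255,"x": 0,"y": 0,"z": 0,"rx": 0,"ry": 0,"rz": 0},
  {"gripper": 255,"x": 0,"y": 0,"z": 0,"rx": 0,"ry": 0,"rz": 0},
  {"gripper": 255,"x": 0,"y": 0,"z": 0,"rx": 0,"ry": 0,"rz": 0},
  {"gripper": 255,"x": 0,"y": 0,"z": 0,"rx": 0,"ry": 0,"rz": 0},
  {"gripper": 255,"x": 0,"y": 0,"z": 0,"rx": 0,"ry": 0,"rz": 0},
  {"gripper": 255,"x": 0,"y": 0,"z": 0,"rx": 0,"ry": 0,"rz": 0},
  {"gripper": 255,"x": 0,"y": 0,"z": 0,"rx": 0,"ry": 0,"rz": 0},
  {"gripper": 255,"x": 0,"y": 0,"z": 0,"rx": 0,"ry": 0,"rz": 0},
  {"gripper": 255,"x": 0,"y": 0,"z": 0,"rx": 0,"ry": 0,"rz": 0},
  {"gripper": 255,"x": 0,"y": 0,"z": 0,"rx": 0,"ry": 0,"rz": 0},
])

```text
t: 7.85
tool_pos: [0.3746, 0.1413, 0.0492]
orientation: [-2.383, 2.039, 0.009]
force: [0.1, -0.3, -0.8]
finger_gap: 0.0333
```

Run:
```python
from h import *
s=read_state();print(s['t'],s['tool_pos'],s['finger_gap'],np.abs(s['joint_vel']).max())
c=cam('wrist'); im=camera('wrist'); cv2.imwrite('pics/w6.png',im[:,:,::-1])
go([.41,-.01,.0255],-np.pi/2)
```

```text
7.85 [0.37462822 0.14134741 0.04919983] 0.0332921640815943 0.002952871066797134
t 7.9 shift [155.2 -11.6  22.5] rot [0.001 0.007 0.155] rows>= 3.1
```

View pics/w6.png

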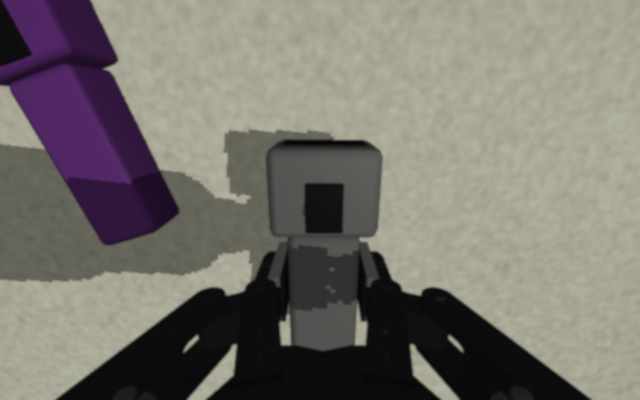

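The grip is unchanged and steady: the window end is still centred at column 325. Return the scanner near its old place, and lower it gently.

>>> carry_out([
  {"gripper": 255,"x": 15,"y": -1,"z": -8,"rx": 0,"ry": 0,"rz": 0.01},
  {"gripper": 255,"x": 45,"y": -3,"z": -10,"rx": 0,"ry": 0,"rz": 0.04},
  {"gripper": 255,"x": 80,"y": -6,"z": -10,"rx": 0,"ry": 0,"rz": 0.08},
  {"gripper": 255,"x": 115,"y": -9,"z": -10,"rx": 0,"ry": 0,"rz": 0.12},
  {"gripper": 255,"x": 140,"y": -11,"z": -8,"rx": 0,"ry": 0,"rz": 0.15},
  {"gripper": 255,"x": 153,"y": -12,"z": 0,"rx": 0,"ry": 0,"rz": 0.155},
  {"gripper": 255,"x": 155,"y": -12,"z": 10,"rx": 0,"ry": 0,"rz": 0.155},
  {"gripper": 255,"x": 155,"y": -12,"z": 17,"rx": 0,"ry": 0,"rz": 0.155},
  {"gripper": 255,"x": 155,"y": -12,"z": 20,"rx": 0,"ry": 0,"rz": 0.155},
  {"gripper": 255,"x": 155,"y": -12,"z": 20,"rx": 0,"ry": 0,"rz": 0.155},
  {"gripper": 255,"x": 155,"y": -12,"z": 20,"rx": 0,"ry": 0,"rz": 0.155},
])

```text
t: 9.0
tool_pos: [0.4101, -0.009, 0.028]
orientation: [-2.221, 2.216, 0.01]
force: [0.2, 0.1, -0.9]
finger_gap: 0.0333
```

Run:
```python
from h import *
s=read_state();print(s['t'],s['tool_pos'],s['finger_gap'],s['force'])
go([.41,-.01,.0246],-np.pi/2)
```

```text
9.0 [ 0.41012759 -0.00898455  0.02796136] 0.03332126581079398 [ 0.24636697  0.05049339 -0.92445977]
t 9.0 shift [1.  0.1 3.4] rot [0.002 0.008 0.002] rows>= 0.1
```

>>> carry_out([
  {"gripper": 255,"x": 0,"y": 0,"z": 2,"rx": 0,"ry": 0,"rz": 0},
  {"gripper": 255,"x": 0,"y": 0,"z": 3,"rx": 0,"ry": 0,"rz": 0},
  {"gripper": 255,"x": 0,"y": 0,"z": 3,"rx": 0,"ry": 0,"rz": 0},
  {"gripper": 255,"x": 0,"y": 0,"z": 3,"rx": 0,"ry": 0,"rz": 0},
])

```text
t: 9.4
tool_pos: [0.4105, -0.0097, 0.0251]
orientation: [-2.219, 2.218, 0.009]
force: [-0.1, 0.3, -1.8]
finger_gap: 0.0332
```

>>> carry_out([
  {"gripper": 120,"x": 0,"y": 0,"z": 0,"rx": 0,"ry": 0,"rz": 0},
  {"gripper": 60,"x": 0,"y": 0,"z": 0,"rx": 0,"ry": 0,"rz": 0},
  {"gripper": 0,"x": 0,"y": 0,"z": 0,"rx": 0,"ry": 0,"rz": 0},
  {"gripper": 0,"x": 0,"y": 0,"z": 0,"rx": 0,"ry": 0,"rz": 0},
  {"gripper": 0,"x": 0,"y": 0,"z": 0,"rx": 0,"ry": 0,"rz": 0},
  {"gripper": 0,"x": 0,"y": 0,"z": 0,"rx": 0,"ry": 0,"rz": 0},
  {"gripper": 0,"x": 0,"y": 0,"z": 0,"rx": 0,"ry": 0,"rz": 0},
])

```text
t: 10.1
tool_pos: [0.4104, -0.0098, 0.025]
orientation: [-2.219, 2.218, 0.009]
force: [0.0, -0.1, 0.1]
finger_gap: 0.0854
```

>>> carry_out([
  {"gripper": 0,"x": 0,"y": 0,"z": -40,"rx": 0,"ry": 0,"rz": 0},
  {"gripper": 0,"x": 0,"y": 0,"z": -85,"rx": 0,"ry": 0,"rz": 0},
  {"gripper": 0,"x": 0,"y": 0,"z": -130,"rx": 0,"ry": 0,"rz": 0},
  {"gripper": 0,"x": 0,"y": 0,"z": -170,"rx": 0,"ry": 0,"rz": 0},
  {"gripper": 0,"x": 0,"y": 0,"z": -200,"rx": 0,"ry": 0,"rz": 0},
  {"gripper": 0,"x": 0,"y": 0,"z": -200,"rx": 0,"ry": 0,"rz": 0},
])

```text
t: 10.7
tool_pos: [0.4131, -0.0118, 0.2293]
orientation: [-2.216, 2.215, -0.002]
force: [-0.3, -0.6, -0.6]
finger_gap: 0.0857
```

Run:
```python
from h import *
im=camera('wrist'); cv2.imwrite('pics/w7.png',im[:,:,::-1])
# view for the tray & camera: TCP above between
go([.55,0.0,.33],-np.pi/2)
```

```text
t 10.75 shift [ -12.1 -138.3 -102.4] rot [-0.004  0.006  0.   ] rows>= 3.5
```

View pics/w7.png

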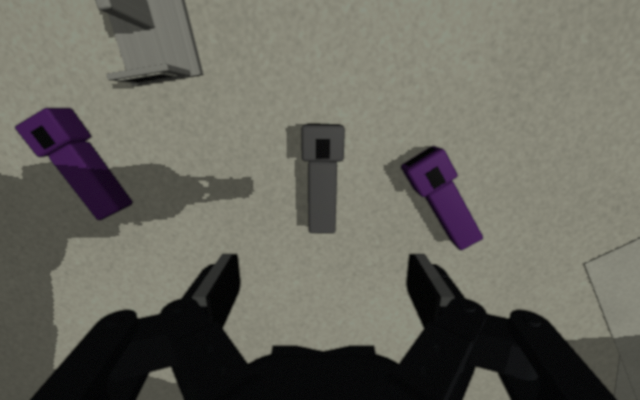

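The scanner lies flat on the desk at about (322,180), released. Next I move to a viewpoint that shows the tray and the camera together.

>>> carry_out([
  {"gripper": 0,"x": -4,"y": -35,"z": -30,"rx": 0,"ry": 0,"rz": 0},
  {"gripper": 0,"x": -8,"y": -75,"z": -60,"rx": 0,"ry": 0,"rz": 0},
  {"gripper": 0,"x": -12,"y": -115,"z": -90,"rx": 0,"ry": 0,"rz": 0},
  {"gripper": 0,"x": -12,"y": -138,"z": -102,"rx": 0,"ry": 0,"rz": 0},
  {"gripper": 0,"x": -12,"y": -138,"z": -102,"rx": 0,"ry": 0,"rz": 0},
  {"gripper": 0,"x": -12,"y": -138,"z": -102,"rx": 0,"ry": 0,"rz": 0},
])

```text
t: 11.35
tool_pos: [0.5482, 0.0002, 0.3248]
orientation: [-2.22, 2.219, 0.014]
force: [-0.2, -0.4, -0.8]
finger_gap: 0.0855
```

Run:
```python
from h import *
c=cam('wrist'); im=camera('wrist'); cv2.imwrite('pics/w8.png',im[:,:,::-1])
np.save('w8.npy',c,allow_pickle=True)
```

```text
(no output)
```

View pics/w8.png

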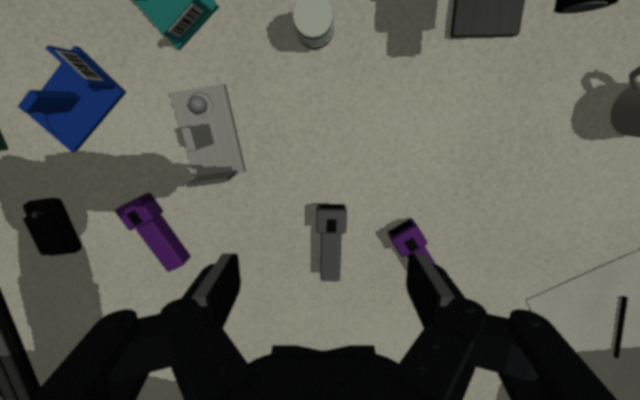

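Run:
```python
from h import *
W=cv2.imread('pics/w8.png')[:,:,::-1]
crop(W,430,0,640,50,3.7,'pics/w8c.png');crop(W,150,70,260,200,4.5,'pics/w8t.png')
```

```text
(no output)
```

View pics/w8c.png

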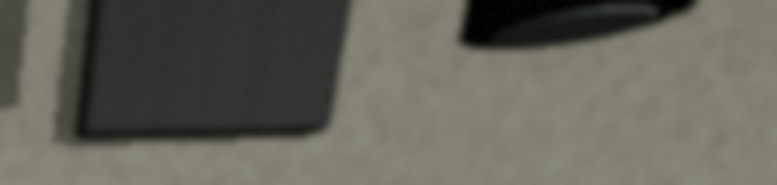

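View pics/w8t.png

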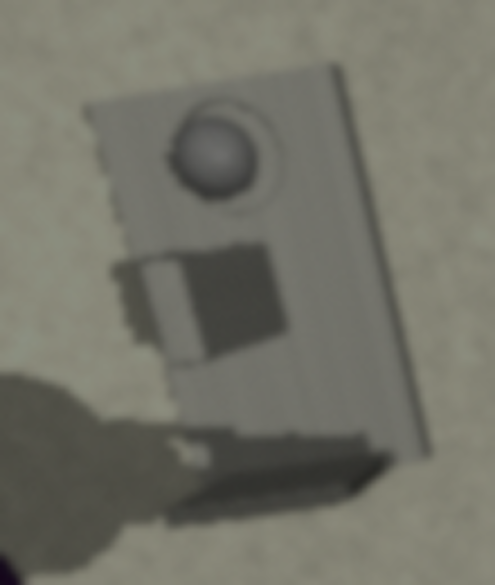

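Run:
```python
from h import *
c=np.load('w8.npy',allow_pickle=True).item(); t=cam('top'); s=cam('scene')
f=lambda u,v,z: onz(c,u/3.7+430-.4,v/3.7-.4,z)
def ang(a,b): return np.arctan2(b[1]-a[1],b[0]-a[0])
l,r,l2,r2=f(84,130,.012),f(325,128,.012),f(97,0,.012),f(350,0,.012)
print('wrist foot front',l.round(4),r.round(4),np.linalg.norm(l-r),'mid',((l+r)/2).round(4),'yaw',ang(r,l)-np.pi/2,ang(l,l2),ang(r,r2))
g=lambda u,v,z: onz(t,u/4.5+230-.4,v/4.5+120-.4,z)
l,r,l2=g(577,210,.012),g(690,212,.012),g(575,86,.012)
print('top foot',l.round(4),r.round(4),np.linalg.norm(l-r),'mid',((l+r)/2).round(4),'yaw',ang(r,l)-np.pi/2,ang(l,l2),np.linalg.norm(l2-l))
h=[g(635,140,.195),g(707,137,.195),g(637,48,.195),g(709,54,.195)]
print('head',np.round(h,4),'yaw',ang(h[0],h[2]),ang(h[1],h[3]))
k=lambda u,v,z: onz(s,u/4+230-.4,v/4+140-.4,z)
a,b=k(57,712,.012),k(191,692,.012);b2=k(180,552,.012)
print('scene foot back',a.round(4),b.round(4),np.linalg.norm(a-b),'mid',((a+b)/2).round(4),'yaw',ang(a,b)-np.pi/2,ang(b2,b))
H=[k(26,480,.195),k(108,457,.195),k(34,577,.195),k(127,560,.195)]
print('scene head',np.round(H,4),ang(H[0],H[1])-np.pi/2,[ang(H[0],H[2]),ang(H[1],H[3])])
T=lambda u,v,z: onz(c,u/4.5+150-.4,v/4.5+70-.4,z)
q=[T(85,108,.01),T(338,65,.01),T(430,457,.01)]
print('tray',np.round(q,4),'yaw',ang(q[2],q[1]),ang(q[1],q[0])-np.pi/2,'c',(q[0]+q[2])/2)
h=[T(143,262,.078),T(182,255,.078),T(210,356,.078),T(170,365,.078)]
print('handle',np.mean(h,0),'ball',T(213,158,.019))
```

```text
wrist foot front [ 0.7167 -0.1718  0.012 ] [ 0.7173 -0.2585  0.012 ] 0.08670196401956116 mid [ 0.717  -0.2152  0.012 ] yaw 0.006771275071214333 0.028092144917376605 -0.008837569686855416
top foot [ 0.719  -0.1687  0.012 ] [ 0.7179 -0.2619  0.012 ] 0.09321113028124507 mid [ 0.7184 -0.2153  0.012 ] yaw -0.012168850061625935 0.007202406577935511 0.10427348655494713
head [[ 0.7356 -0.1889  0.195 ]
 [ 0.7381 -0.2411  0.195 ]
 [ 0.8038 -0.1912  0.195 ]
 [ 0.7997 -0.2436  0.195 ]] yaw -0.03356309401549473 -0.040198124556123545
scene foot back [ 0.8232 -0.2564  0.012 ] [ 0.8244 -0.1675  0.012 ] 0.08886126598621458 mid [ 0.8238 -0.2119  0.012 ] yaw -0.013165023584447155 -0.027982474907451472
scene head [[ 0.7458 -0.2403  0.195 ]
 [ 0.7387 -0.1905  0.195 ]
 [ 0.809  -0.2389  0.195 ]
 [ 0.8075 -0.1847  0.195 ]] 0.14147555687751545 [np.float64(0.021822225710089144), np.float64(0.08348398779138935)]
tray [[0.6425 0.2229 0.01  ]
 [0.6553 0.1407 0.01  ]
 [0.5292 0.1222 0.01  ]] yaw 0.14588715590665022 0.15439008129253673 c [0.58583733 0.17255146 0.01      ]
handle [0.58674317 0.17124422 0.078     ] ball [0.62739193 0.18024146 0.019     ]
```

Run:
```python
from h import *
c=np.load('w8.npy',allow_pickle=True).item()
print('lens px',proj(c,[.7075,-.214,.17]))
go([.586,.172,.20],-np.pi/2+.147)
```

```text
lens px (np.float64(581.2871449761151), np.float64(4.070730816599365))
t 11.4 shift [-170.8  -39.2  126. ] rot [ 0.005  0.008 -0.147] rows>= 4.3
```

The lens appears where the foot estimate predicts it (about (583,5) seen, (581,4) computed). Go above the tray handle.

>>> carry_out([
  {"gripper": 0,"x": -40,"y": -10,"z": 25,"rx": 0,"ry": 0,"rz": -0.04},
  {"gripper": 0,"x": -80,"y": -20,"z": 50,"rx": 0,"ry": 0,"rz": -0.08},
  {"gripper": 0,"x": -120,"y": -30,"z": 80,"rx": 0,"ry": 0,"rz": -0.12},
  {"gripper": 0,"x": -155,"y": -36,"z": 110,"rx": 0,"ry": 0,"rz": -0.147},
  {"gripper": 0,"x": -171,"y": -39,"z": 126,"rx": 0,"ry": 0,"rz": -0.147},
  {"gripper": 0,"x": -171,"y": -39,"z": 126,"rx": 0,"ry": 0,"rz": -0.147},
  {"gripper": 0,"x": -171,"y": -39,"z": 126,"rx": 0,"ry": 0,"rz": -0.147},
  {"gripper": 0,"x": -171,"y": -39,"z": 126,"rx": 0,"ry": 0,"rz": -0.147},
])

```text
t: 12.2
tool_pos: [0.588, 0.1697, 0.2037]
orientation: [-2.374, 2.048, 0.008]
force: [1.1, 0.5, 1.3]
finger_gap: 0.0853
```

Run:
```python
from h import *
c=cam('wrist'); go([.586,.172,.058],-np.pi/2+.147); im=camera('wrist'); cv2.imwrite('pics/w9.png',im[:,:,::-1])
np.save('w9.npy',c,allow_pickle=True)
```

```text
t 12.2 shift [ -1.5   1.9 145.7] rot [-0.002  0.008  0.   ] rows>= 2.9
```

View pics/w9.png

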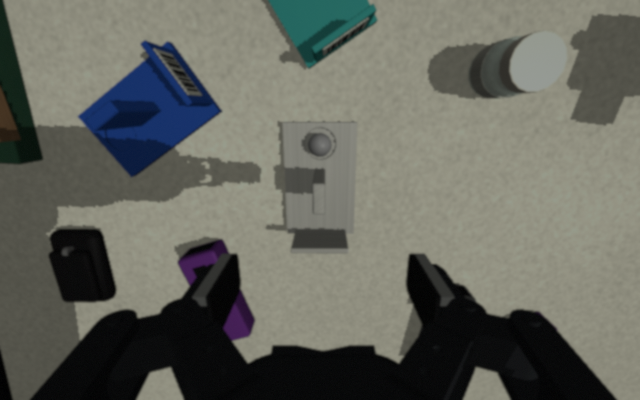

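Run:
```python
from h import *
W=cv2.imread('pics/w9.png')[:,:,::-1]
crop(W,270,110,370,260,4,'pics/w9c.png')
```

```text
(no output)
```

View pics/w9c.png

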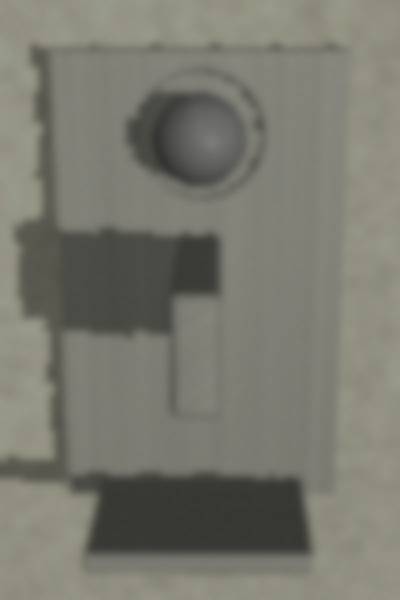

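Run:
```python
from h import *
c=np.load('w9.npy',allow_pickle=True).item()
T=lambda u,v,z: onz(c,u/4+270-.4,v/4+110-.4,z)
h=[T(173,296,.078),T(220,296,.078),T(218,416,.078),T(173,412,.078)]
print(np.round(h,4),np.mean(h,0),np.linalg.norm(h[0]-h[1]),np.linalg.norm(h[1]-h[2]))
q=[T(50,48,.01),T(347,48,.01),T(330,490,.01),T(70,490,.01)]
ang=lambda a,b: np.arctan2(b[1]-a[1],b[0]-a[0])
print(np.mean(q,0),ang(q[2],q[1]),ang(q[3],q[0]),ang(q[1],q[0])-np.pi/2)
tb=[T(85,565,.06),T(312,565,.06)];print('tab',np.mean(tb,0),ang(tb[1],tb[0])-np.pi/2)
m=np.mean(h,0); go([m[0],m[1],.058],-np.pi/2+.147)
```

```text
[[0.5998 0.1802 0.078 ]
 [0.6013 0.1698 0.078 ]
 [0.5728 0.1659 0.078 ]
 [0.5722 0.1764 0.078 ]] [0.58654679 0.173068   0.078     ] 0.010550432668036722 0.0287629047090958
[0.58665883 0.17363441 0.01      ] 0.14324136580587893 0.15097188599436195 0.1478792714338657
tab [0.52446239 0.1638864  0.06      ] 0.15127526631213195
t 12.25 shift [ -2.5   1.6 145.9] rot [-0.002  0.008 -0.   ] rows>= 2.9
```

>>> carry_out([
  {"gripper": 0,"x": -2,"y": 1.5,"z": 40,"rx": 0,"ry": 0,"rz": 0},
  {"gripper": 0,"x": -2.5,"y": 1.5,"z": 80,"rx": 0,"ry": 0,"rz": 0},
  {"gripper": 0,"x": -2.5,"y": 1.5,"z": 110,"rx": 0,"ry": 0,"rz": 0},
  {"gripper": 0,"x": -2.5,"y": 1.5,"z": 132,"rx": 0,"ry": 0,"rz": 0},
  {"gripper": 0,"x": -2.5,"y": 1.5,"z": 144,"rx": 0,"ry": 0,"rz": 0},
  {"gripper": 0,"x": -2.5,"y": 1.5,"z": 146,"rx": 0,"ry": 0,"rz": 0},
  {"gripper": 0,"x": -2.5,"y": 1.5,"z": 146,"rx": 0,"ry": 0,"rz": 0},
])

```text
t: 12.95
tool_pos: [0.5868, 0.1723, 0.0573]
orientation: [-2.377, 2.043, 0.01]
force: [-0.6, 0.7, -0.6]
finger_gap: 0.0851
```

Run:
```python
from h import *
go([.5866,.1730,.058],-np.pi/2+.147); im=camera('wrist'); cv2.imwrite('pics/w10.png',im[:,:,::-1]); print(read_state()['force'])
```

```text
t 12.95 shift [-0.7  0.1 -0.7] rot [-0.001  0.01   0.004] rows>= 0.1
[ 0.48559186 -0.08219439  0.36736633]
```

View pics/w10.png

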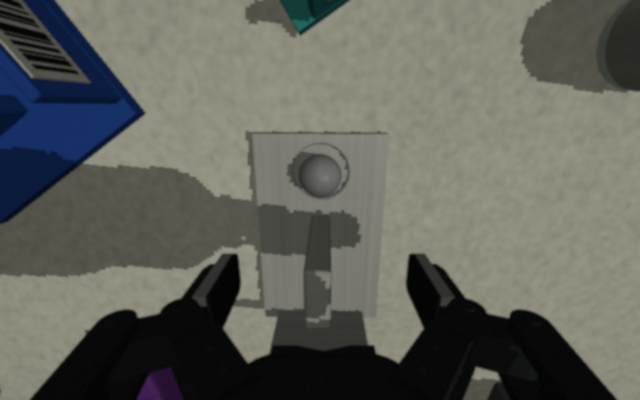

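The blade at about (317,290) is between the jaws, the ball at (320,176) is in its pocket. Tool tilt reads 0.010 rad, so I level it and close.

>>> carry_out([
  {"gripper": 60,"x": -1,"y": 0,"z": 0,"rx": 0,"ry": 0.01,"rz": 0},
  {"gripper": 120,"x": -1,"y": 0,"z": 0,"rx": 0,"ry": 0.01,"rz": 0},
  {"gripper": 170,"x": -1,"y": 0,"z": 0,"rx": 0,"ry": 0.01,"rz": 0},
  {"gripper": 200,"x": -1,"y": 0,"z": 0,"rx": 0,"ry": 0.01,"rz": 0},
  {"gripper": 255,"x": -1,"y": 0,"z": 0,"rx": 0,"ry": 0.01,"rz": 0},
  {"gripper": 255,"x": -1,"y": 0,"z": 0,"rx": 0,"ry": 0.01,"rz": 0},
  {"gripper": 255,"x": -1,"y": 0,"z": 0,"rx": 0,"ry": 0.01,"rz": 0},
  {"gripper": 255,"x": -1,"y": 0,"z": 0,"rx": 0,"ry": 0.01,"rz": 0},
  {"gripper": 255,"x": -1,"y": 0,"z": 0,"rx": 0,"ry": 0.01,"rz": 0},
  {"gripper": 255,"x": -1,"y": 0,"z": 0,"rx": 0,"ry": 0.01,"rz": 0},
], grip_force=60)

```text
t: 14.0
tool_pos: [0.5861, 0.1725, 0.0565]
orientation: [-2.386, 2.042, 0.001]
force: [-2.1, 4.0, 4.5]
finger_gap: 0.0116
```

>>> carry_out([
  {"gripper": 255,"x": 0,"y": 0,"z": -2,"rx": 0,"ry": 0,"rz": 0},
  {"gripper": 255,"x": 0,"y": 0,"z": -5,"rx": 0,"ry": 0,"rz": 0},
  {"gripper": 255,"x": 0,"y": 0,"z": -8,"rx": 0,"ry": 0,"rz": 0},
  {"gripper": 255,"x": 0,"y": 0,"z": -10,"rx": 0,"ry": 0,"rz": 0},
  {"gripper": 255,"x": 0,"y": 0,"z": -10,"rx": 0,"ry": 0,"rz": 0},
])

```text
t: 14.5
tool_pos: [0.5862, 0.1718, 0.0663]
orientation: [-2.386, 2.043, 0.001]
force: [-0.4, 0.2, -4.9]
finger_gap: 0.0111
```

Run:
```python
from h import *
s=read_state(); print(s['t'],s['tool_pos'],s['finger_gap'],s['force'],s['torque'])
go(s['tool_pos']+[0,0,.1],-np.pi/2+.147);im=camera('wrist'); cv2.imwrite('pics/w11.png',im[:,:,::-1])
```

```text
14.5 [0.5862117  0.17180343 0.06631237] 0.011100510684301748 [-0.37094339  0.16508071 -4.87210081] [ 0.02437824 -0.00567104  0.03431422]
t 14.5 shift [  -0.1   -0.  -100. ] rot [-0.     0.001  0.008] rows>= 2.0
```

View pics/w11.png

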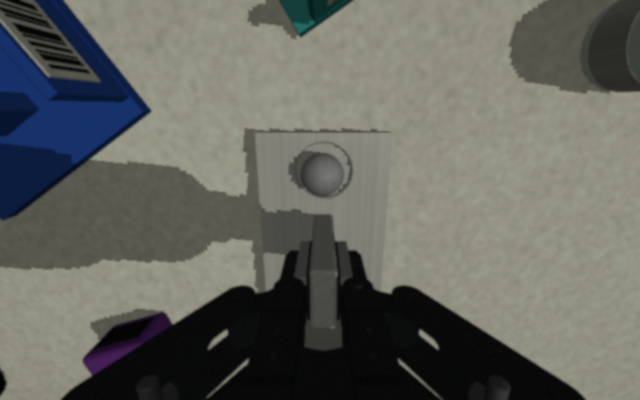

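Held level, the ball is in the pocket at about (322,174), and the wrist force of about 4.9 N matches tray plus ball. Lift smoothly.

>>> carry_out([
  {"gripper": 255,"x": 0,"y": 0,"z": -3,"rx": 0,"ry": 0,"rz": 0},
  {"gripper": 255,"x": 0,"y": 0,"z": -10,"rx": 0,"ry": 0,"rz": 0},
  {"gripper": 255,"x": 0,"y": 0,"z": -20,"rx": 0,"ry": 0,"rz": 0},
  {"gripper": 255,"x": 0,"y": 0,"z": -33,"rx": 0,"ry": 0,"rz": 0},
  {"gripper": 255,"x": 0,"y": 0,"z": -48,"rx": 0,"ry": 0,"rz": 0},
  {"gripper": 255,"x": 0,"y": 0,"z": -65,"rx": 0,"ry": 0,"rz": 0},
  {"gripper": 255,"x": 0,"y": 0,"z": -82,"rx": 0,"ry": 0,"rz": 0},
  {"gripper": 255,"x": 0,"y": 0,"z": -98,"rx": 0,"ry": 0,"rz": 0},
  {"gripper": 255,"x": 0,"y": 0,"z": -113,"rx": 0,"ry": 0,"rz": 0},
  {"gripper": 255,"x": 0,"y": 0,"z": -126,"rx": 0,"ry": 0,"rz": 0},
  {"gripper": 255,"x": 0,"y": 0,"z": -136,"rx": 0,"ry": 0,"rz": 0},
  {"gripper": 255,"x": 0,"y": 0,"z": -141,"rx": 0,"ry": 0,"rz": 0},
])

```text
t: 15.75
tool_pos: [0.5865, 0.172, 0.2088]
orientation: [-2.385, 2.042, -0.001]
force: [0.1, 0.1, -5.4]
finger_gap: 0.0112
```

Run:
```python
from h import *
s=read_state(); print(s['t'],s['tool_pos'],s['finger_gap'],s['force'])
go([.5755,-.214,.2075],-np.pi/2)
```

```text
15.75 [0.5865383  0.17199136 0.20881032] 0.01119890919404344 [ 0.11029913  0.09950838 -5.35334651]
t 15.75 shift [379.7  70.4   0.8] rot [-0.002  0.001  0.155] rows>= 7.7
```

>>> carry_out([
  {"gripper": 255,"x": 3,"y": 0.5,"z": 0,"rx": 0,"ry": 0,"rz": 0.001},
  {"gripper": 255,"x": 10,"y": 2,"z": 0,"rx": 0,"ry": 0,"rz": 0.004},
  {"gripper": 255,"x": 20,"y": 4,"z": 0,"rx": 0,"ry": 0,"rz": 0.008},
  {"gripper": 255,"x": 34,"y": 6,"z": 0,"rx": 0,"ry": 0,"rz": 0.014},
  {"gripper": 255,"x": 51,"y": 9.5,"z": 0,"rx": 0,"ry": 0,"rz": 0.021},
  {"gripper": 255,"x": 71,"y": 13,"z": 0,"rx": 0,"ry": 0,"rz": 0.029},
  {"gripper": 255,"x": 93,"y": 17,"z": 0,"rx": 0,"ry": 0,"rz": 0.038},
  {"gripper": 255,"x": 115,"y": 21,"z": 0,"rx": 0,"ry": 0,"rz": 0.047},
  {"gripper": 255,"x": 135,"y": 25,"z": 0,"rx": 0,"ry": 0,"rz": 0.055},
  {"gripper": 255,"x": 152,"y": 28,"z": 0,"rx": 0,"ry": 0,"rz": 0.062},
  {"gripper": 255,"x": 165,"y": 30.5,"z": 0,"rx": 0,"ry": 0,"rz": 0.067},
  {"gripper": 255,"x": 172,"y": 32,"z": 0,"rx": 0,"ry": 0,"rz": 0.07},
])

```text
t: 16.95
tool_pos: [0.5808, -0.0047, 0.207]
orientation: [-2.311, 2.127, 0.001]
force: [0.2, -0.1, -4.4]
finger_gap: 0.0114
```

Run:
```python
from h import *
s=read_state(); print(s['t'],s['tool_pos'],s['finger_gap'],s['force'])
go([.5755,-.214,.2075],-np.pi/2)
c=cam('wrist'); im=camera('wrist'); cv2.imwrite('pics/w12.png',im[:,:,::-1])
np.save('w12.npy',c,allow_pickle=True)
```

```text
16.95 [ 0.58084614 -0.00467089  0.20701175] 0.011427214751377757 [ 0.1851041  -0.13230074 -4.38344428]
t 16.95 shift [208.2  22.6  -0.7] rot [0.    0.001 0.083] rows>= 4.2
```

View pics/w12.png

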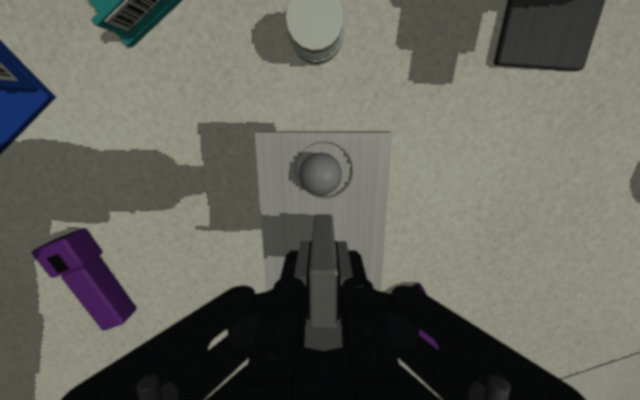

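The ball is still centred in its pocket at (322,174). The camera foot's front edge runs from about (496,67) to (582,69), which gives another check of the focus point.

Run:
```python
from h import *
W=cv2.imread('pics/w12.png')[:,:,::-1]
crop(W,480,0,640,85,5,'pics/w12c.png')
```

```text
(no output)
```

View pics/w12c.png

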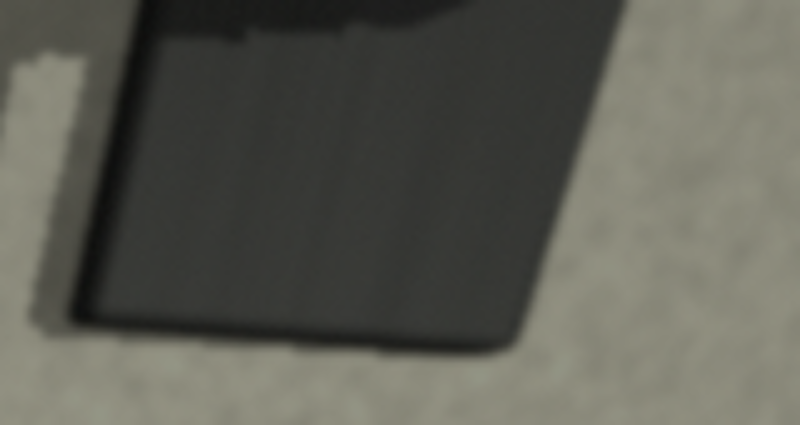

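Run:
```python
from h import *
c=np.load('w12.npy',allow_pickle=True).item()
f=lambda u,v,z: onz(c,u/5+480-.4,v/5-.4,z)
ang=lambda a,b: np.arctan2(b[1]-a[1],b[0]-a[0])
l,r,l2,r2=f(93,318,.012),f(515,342,.012),f(160,0,.012),f(626,0,.012)
print(l,r,np.linalg.norm(l-r),(l+r)/2,ang(r,l)-np.pi/2,ang(l,l2),ang(r,r2))
```

```text
[ 0.71560798 -0.17244547  0.012     ] [ 0.71837187 -0.25907151  0.012     ] 0.0866701200790853 [ 0.71698993 -0.21575849  0.012     ] 0.031895159538954276 0.03942718311506226 0.006497093140752409
```

Consistent with before: focus at about (0.617, -0.216, 0.170). Continue.

>>> carry_out([
  {"gripper": 255,"x": 3,"y": 0,"z": 0,"rx": 0,"ry": 0,"rz": 0.001},
  {"gripper": 255,"x": 11,"y": 1,"z": 0,"rx": 0,"ry": 0,"rz": 0.004},
  {"gripper": 255,"x": 24,"y": 2.5,"z": 0,"rx": 0,"ry": 0,"rz": 0.009},
  {"gripper": 255,"x": 42,"y": 4.5,"z": 0,"rx": 0,"ry": 0,"rz": 0.016},
  {"gripper": 255,"x": 64,"y": 7,"z": 0,"rx": 0,"ry": 0,"rz": 0.025},
  {"gripper": 255,"x": 89,"y": 10,"z": 0,"rx": 0,"ry": 0,"rz": 0.035},
  {"gripper": 255,"x": 115,"y": 12.5,"z": -0.5,"rx": 0,"ry": 0,"rz": 0.045},
  {"gripper": 255,"x": 141,"y": 15.5,"z": -0.5,"rx": 0,"ry": 0,"rz": 0.056},
  {"gripper": 255,"x": 165,"y": 18,"z": -0.5,"rx": 0,"ry": 0,"rz": 0.065},
  {"gripper": 255,"x": 186,"y": 20.5,"z": -1,"rx": 0,"ry": 0,"rz": 0.073},
  {"gripper": 255,"x": 202,"y": 22,"z": -1,"rx": 0,"ry": 0,"rz": 0.08},
  {"gripper": 255,"x": 210,"y": 23,"z": -1,"rx": 0,"ry": 0,"rz": 0.083},
])

```text
t: 18.2
tool_pos: [0.5757, -0.2159, 0.2077]
orientation: [-2.221, 2.221, 0.001]
force: [0.2, 0.1, -4.8]
finger_gap: 0.0114
```

>>> carry_out([
  {"gripper": 255,"x": 0,"y": 0,"z": 0,"rx": 0,"ry": 0,"rz": 0},
  {"gripper": 255,"x": 0,"y": 0,"z": 0,"rx": 0,"ry": 0,"rz": 0},
  {"gripper": 255,"x": 0,"y": 0,"z": 0,"rx": 0,"ry": 0,"rz": 0},
  {"gripper": 255,"x": 0,"y": 0,"z": 0,"rx": 0,"ry": 0,"rz": 0},
])

```text
t: 18.6
tool_pos: [0.5759, -0.2132, 0.208]
orientation: [-2.224, 2.218, 0.001]
force: [0.4, 0.1, -4.5]
finger_gap: 0.0115
```

Run:
```python
from h import *
s=read_state(); print(s['t'],s['tool_pos'],s['finger_gap'],s['force'])
go([.575,-.216,.2075],-np.pi/2)
c=cam('wrist'); im=camera('wrist'); cv2.imwrite('pics/w13.png',im[:,:,::-1]); np.save('w13.npy',c,allow_pickle=True)
S=camera('scene');T=camera('top');cv2.imwrite('pics/s13.png',S[:,:,::-1]);cv2.imwrite('pics/t13.png',T[:,:,::-1])
crop(S,170,140,370,320,4,'pics/s13c.png');crop(T,290,120,440,280,3.7,'pics/t13c.png')
```

```text
18.6 [ 0.57591724 -0.21318837  0.20796584] 0.01149794560371925 [ 0.37029845  0.11508505 -4.47885588]
t 18.6 shift [2.8 0.9 0.5] rot [0.    0.001 0.003] rows>= 0.1
```

View pics/w13.png

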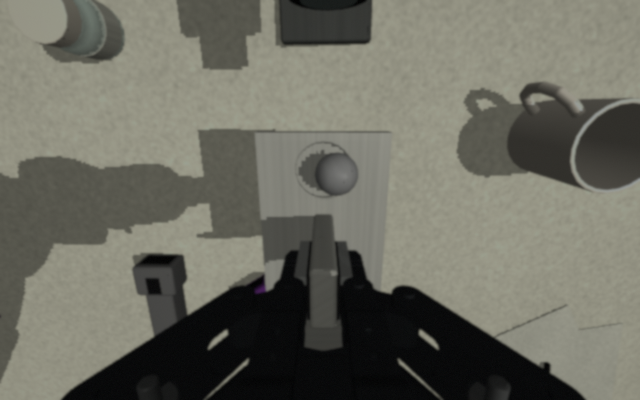

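View pics/s13c.png

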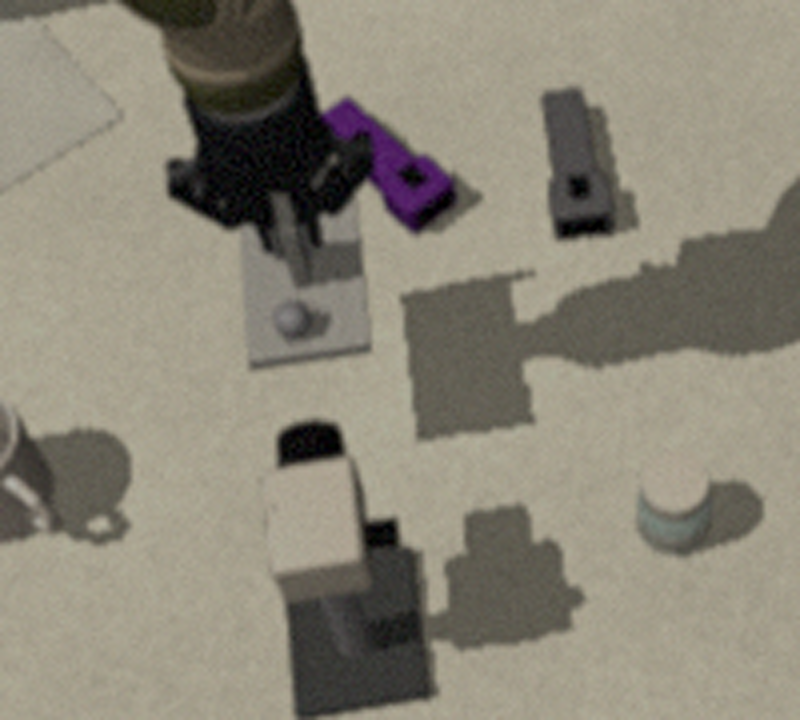

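View pics/t13c.png

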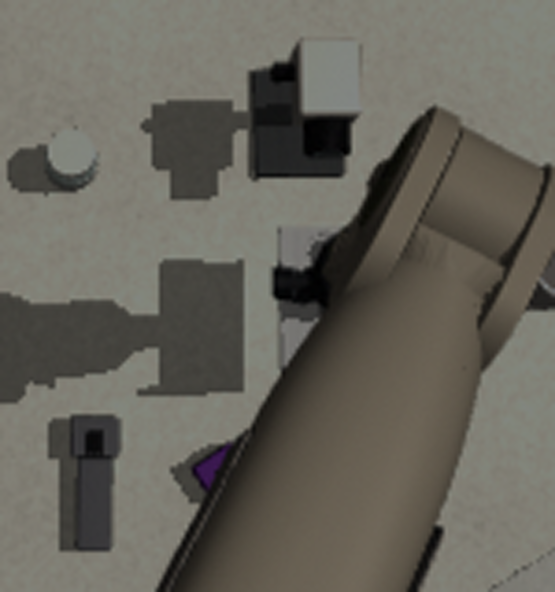

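Run:
```python
from h import *
c=np.load('w13.npy',allow_pickle=True).item();s=cam('scene')
print('ball wrist',onz(c,336,174,.17),'pocket rim ctr',onz(c,323,169,.161))
print('ball scene',onz(s,292/4+170-.4,320/4+140-.4,.17))
print('lens face top scene (z .191)',onz(s,310/4+170,424/4+140,.191))
im=camera('wrist');cv2.imwrite('pics/w14.png',im[100:260,200:440,::-1])
print(read_state()['tool_pos'],np.abs(read_state()['joint_vel']).max())
```

```text
ball wrist [ 0.61812588 -0.22174105  0.17      ] pocket rim ctr [ 0.61912089 -0.21421962  0.161     ]
ball scene [ 0.61957801 -0.22132213  0.17      ]
lens face top scene (z .191) [ 0.71130951 -0.21129459  0.191     ]
[ 0.57591682 -0.21368518  0.20797444] 0.003920457926777491
```

View pics/w14.png

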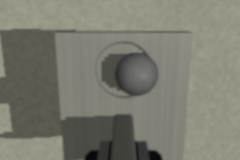

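The ball has rolled about 7 mm sideways but rests in its pocket. It is within about 6 mm of the focus in two views. Settle briefly, then check again.

>>> carry_out([
  {"gripper": 255,"x": 0,"y": 0,"z": 0,"rx": 0,"ry": 0,"rz": 0},
  {"gripper": 255,"x": 0,"y": 0,"z": 0,"rx": 0,"ry": 0,"rz": 0},
  {"gripper": 255,"x": 0,"y": 0,"z": 0,"rx": 0,"ry": 0,"rz": 0},
  {"gripper": 255,"x": 0,"y": 0,"z": 0,"rx": 0,"ry": 0,"rz": 0},
  {"gripper": 255,"x": 0,"y": 0,"z": 0,"rx": 0,"ry": 0,"rz": 0},
  {"gripper": 255,"x": 0,"y": 0,"z": 0,"rx": 0,"ry": 0,"rz": 0},
  {"gripper": 255,"x": 0,"y": 0,"z": 0,"rx": 0,"ry": 0,"rz": 0},
  {"gripper": 255,"x": 0,"y": 0,"z": 0,"rx": 0,"ry": 0,"rz": 0},
])

```text
t: 19.6
tool_pos: [0.5758, -0.2142, 0.2079]
orientation: [-2.223, 2.219, 0.001]
force: [0.2, -0.2, -4.0]
finger_gap: 0.0114
```

Run:
```python
from h import *
im=camera('wrist');cv2.imwrite('pics/w15.png',im[:,:,::-1])
s=read_state();print(s['t'],s['tool_pos'],s['orientation'],np.abs(s['joint_vel']).max(),s['finger_gap'],s['force'])
```

```text
19.65 [ 0.57582293 -0.2141926   0.20787747] [-2.22299513e+00  2.21918637e+00  1.14223403e-03] 0.0025550591803775308 0.011198364950575806 [ 0.0533776  -0.69881034 -4.63540976]
```

View pics/w15.png

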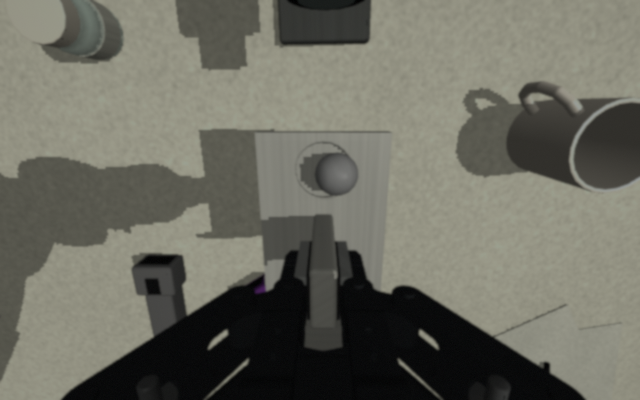

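The view is unchanged: the ball is still at (336,174) inside the pocket, the camera foot is straight ahead at about (325,40), and the scanner lies flat at about (160,290). Hand in.

```bash
python3 -c "
from bench import *
print(job_done())"
```

```text
the job is handed in; nothing more can be done
None
```

I carried out the whole task and handed it in at about 20 s, with the gripper still holding the tray in front of the inspection camera. `job_done()` gave no verdict, so the results below are only my own measurements.

- **Scanner:** I aimed it at the label from about 8 cm, roughly 25 mm off the desk and an estimated 3–4 mm off the label's centre line. I held it there for just over 2 s. It then went back flat on the desk near its old place, and the last pictures show it lying there, released.
- **Tray:** I lifted it by the handle and kept it level. In the last checks the tool tilt was about 0.001 rad, the arm was still and the grip was firm (11 mm gap on the blade).
- **Ball:** Its centre measured about (0.618, -0.222) at an assumed height of 0.17 m, agreeing in two views. That is about 6 mm from my estimate of the focus, (0.617, -0.216, 0.170). The ball end of the tray faces the lens to within about 2 degrees.

Two checks did not match fully. The ball had rolled about 7 mm sideways during the last move, more than the 4 mm the task describes. It lay still inside the pocket's rim, under the 12 mm limit. The camera's heading came out between -0.04 and +0.04 rad by most edges, though one edge in the scene picture gave 0.14. I used 0.

No path went near the jar, mug or mouse, and the jar and mug looked undisturbed in the later pictures. I did not measure any of the three again at the end.

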